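# Set the rack-fan speed knob to green and pull-lock it

### The job

The fans of the wall rack are running too fast. Turn the black speed knob on the grey fan console back into the green band, feel there for its locking slot, and draw the knob straight out until it is fully out and locked, then let go. Do not force the knob, do not let it run on into the red, and leave the toggle switch and the things on the desk as they are.

Things in the scene. Friction and masses are not known exactly. Their poses are not given: they have to be found in the camera images.
- console: Grey fan console fixed on the desk, 170 mm deep (its x), 240 mm wide (its y); origin under its centre at desk height. x points from its low front edge (52 mm high) to its high back edge (97 mm); the dark panel on top slopes 0.26 rad. On the panel: the black speed knob (left half, seen from the front); two lamps, a low fuse cap and a toggle switch (right half).
- knob_seat (a point): Where the knob's axis meets the sloping panel face. z: outward from the panel = the knob's axis = the pull direction; x: up the slope; y: to the left seen from the front. It does not turn with the knob. Under the panel the knob carries a key that can come out through one unseen slot only; once out the knob cannot turn.
- knob_grip (a point): Point on the knob's axis in its bar grip, 35.5 mm from the panel face when pushed in; moves with the knob. z: pull direction; x: towards the pointer end of the bar (white line). Knob: round skirt 43 mm across, its top 12.5 mm from the panel face; on it an upright bar 42 mm long (x), 14 mm thick (y), its top 45.5 mm from the face. Grip the bar's two long faces.
- green_mark (a point): Centre of the green band on the white scale round the knob, 38 mm from the knob's axis, straight up the slope. The band reaches 0.26 rad either side. Clockwise of it (seen from outside) lies the fast side with black ticks; anticlockwise a white gap, then from 0.60 rad the red sector. The slot lies inside the band, up to 0.24 rad either side of this mark, different on each console.
- fan_speed (a joint): Knob angle in rad: 0 with the pointer on the centre of the green band, growing clockwise seen from outside (faster), negative towards the red (from -0.60). Starts between 0.65 and 1.4. Friction about 0.05 N m. The key has 0.03 rad of play either way in the slot. Turned under a light outward pull, the knob gives outward where key and slot meet.
- fan_lock (a joint): How far the knob is out, in m: 0 pushed in, 0.010 fully out and locked (end stop). Sliding takes about 2.5 N and it stays where it is left. Away from the slot the key meets a steel plate after about 1.2 mm; more than 20 N of key on plate, by pulling or twisting (the key lies 24 to 32 mm from the axis), damages the lock.
- toggle (a joint): Small steel toggle switch of the console, 21 mm long, about 125 mm to the right of the knob and 40 mm lower on the panel, seen from the front, 0 as it stands; leave it alone.
- mug: blue mug, 80 mm across, 92 mm high, a bystander; origin under its centre
- stapler: dark blue stapler, 135 x 34 x 44 mm, a bystander; origin under its centre, x along it
- calculator: grey desk calculator, 105 x 155 x 18 mm, a bystander; origin under its centre
- mouse: black computer mouse, 108 x 60 x 35 mm, a bystander; origin under its centre
- tape_roll: roll of brown tape lying flat, 84 mm across, 24 mm high, a bystander; origin under its centre
- pen_cup: yellow pen cup with pens, 76 mm across, 150 mm high over the pens, a bystander; origin under its centre
- card_terminal: dark card terminal lying on the desk, 165 x 78 x 50 mm, a bystander; origin under its centre

How it is judged:
By the outcome, as a careful person would: the job done as asked, in the order asked, and still so for the second after the job is handed in, with the robot touching nothing.
It also fails if it takes over 42 s, if anything falls off the work surface, if the arm or the gripper's body presses on something with over 40 N, if the wrist force passes 120 N, or if a joint passes its speed limit or range.

### The arm

A 6-joint arm with a two-finger parallel gripper is mounted at the origin on the work surface. World frame = base frame: x ahead of the robot, y to its left, z up, the work surface at z = 0. Lengths are in m, angles in rad, forces in N, time in s.
With the tool pointing down it reaches from about 0.25 to 0.775 m from the base axis. Payload 4 kg.
Tool frame: the origin (TCP) lies midway between the tips of the shut fingers; the grasp point (between the pads) lies robot.tcp_to_grasp behind it (robot.tcp_to_grasp is the distance from the TCP to the grasp point, in m); y points along the fingers, x is the direction in which the jaws open and shut, and the axes are right-handed (so a half turn about y gives the same grasp; the last joint's range is limited). The gripper opens to 94 mm and grips with 3 to 60 N. Pads are 16 mm wide; open, the fingers measure 119 mm over their backs; the gripper's body (75 mm by 177 mm) begins 78 mm behind the grasp point.
Start: joints at [1.013, 0.087, 1.371, -0, 1.684, -0.103], TCP at [0.242, 0.494, 0.206] pointing down, gripper open.
Joint ranges: [-3.1, 3.1], [-0.76, 2.03], [0.27, 2.55], [-1.08, 4.22], [0.17, 2.65], [-2.57, 2.57]. Speed limits (rad/s): [2.79, 2.79, 3.14, 3.14, 3.14, 3.14].

### API

Orientations are given as [roll, pitch, yaw] about the fixed x, y, z axes, in that order (R = Rz(yaw) Ry(pitch) Rx(roll)).
In Python, from bench import robot gives the robot as it stands.
- The arm moves only by the tool arm_command, never from a script. Its argument "series" is text: rows parted by semicolons, each of 7 numbers parted by spaces: the turn, a rotation vector about the tool's x, y, z in rad, then the shift along the tool's x, y, z in m, then the finger opening in m, from 0 to 0.094. A call has 1 to 12 rows; each row shifts and turns the pose as measured when the row begins, along the tool's axes as they then stand; what a row does not reach is not made up. A row lasts 1/10 s, in which the tool goes at most 50 mm and 8.59 degrees, less where a joint would pass 70% of its speed; a pose out of reach is approached as far as the arm can. A call with a gripper value outside its range is refused whole. The fingers move at their own pace and stop on an object; the grip force is fixed at half the most. Time passes only in rows, so rows that do not move let the fingers close. It gives the time, the measured TCP pose, the force and the opening at its end, in the units of the state.
- robot.get_obs(): the state, without advancing time (a new reading comes with each control period).
- robot.snapshot(name): name is "side" or "top" or "wrist"; returns the picture (480x640x3 uint8, blue, green, red); there is no depth.
- robot.camera_params(name): a dict with "fx", "fy", "cx", "cy" (pixels), "extrinsics" (4x4, takes a point from camera to world coordinates). Camera axes: x right, y up, looking along -z (the intrinsics and any distortion apply to the point x, -y, -z); pixel columns grow to the right and rows downward; lengths in m; the calibration is good to about 2 mm. The wrist camera is an equidistant fisheye: a pixel r from the principal point sees the ray r / f radians off the axis. A picture is of the moment at which its call begins: read the wrist's pose just before it. camera_params takes no time and is no camera call; for the wrist camera it gives the pose at the moment of the call.
- robot.close_job(): hands the job in, once; it reports no verdict.
Trained networks look in the newest picture that a camera, given by its name, has taken for a name from the list of things; names that differ only in an ending like _2 or _b are one class to them, and where a whole thing is asked for, a point or a joint stands for the part that bears it (a point fixed in the world has none). Each returns a list of dicts, best first, with "score" (0 to 1); they miss things now and then, are a little off and sometimes report something else, mostly with a low value. They report only what shows in the picture. A call takes as long as a camera call.
- robot.spot_in(camera, target): "centre" ([x, y, z] in m, in the coordinates of the camera as it stood for that picture, good to about 4 mm: the middle of the surface that is visible of it).
The state is a dict: "time": time; "joint_positions": joint angles; "qvel": joint speeds; "joint_torque": joint torques, N m; "tool_pos": TCP position; "ee_rot": TCP orientation; "wrist_force": force on the tool from outside, world axes, zero at the start; "wrist_torque": the same for the moment, N m; "width": finger opening in m.
Only numpy, scipy, OpenCV 4.12 (cv2) and the standard library are available. Lean on these libraries where they do the work, as an engineer would, in place of code of your own. Each camera call takes 0.05 s, during which the arm holds its last target.

## Working session

There is one attempt and no reset: what is moved stays moved. The work goes in short steps, Python scripts to look and compute and a tool call to move; the robot and the scene stay as the last step left them, time stands still between calls to the robot, and variables do not carry over. Pictures are saved under pics/ and viewed, and the job is handed in when it is done.

Besides the shell and the picture viewer there is one more tool, called after "Call:" as name(argument=value, ...) on one line, values as JSON. arm_command: Moves the arm, as the interface text tells. Its arguments: {"type":"object","properties":{"series":{"type":"string"}},"required":["series"]}

```bash
ls; mkdir -p pics
python3 - <<'E'
from bench import robot
import cv2,numpy as np
np.set_printoptions(precision=4,suppress=True)
print(robot.tcp_to_grasp)
for n in ["top","side"]:
    im=robot.snapshot(n); cv2.imwrite(f"pics/{n}0.png",im)
    p=robot.camera_params(n); E=np.array(p["extrinsics"]); print(n,p)
    for t in ["console","knob_grip","green_mark","knob_seat","toggle","pen_cup","mug"]:
        try:
            for d in robot.spot_in(n,t)[:2]:
                c=np.array(d["centre"]); print(t,d["score"],(E@np.r_[c,1])[:3])
        except Exception as e: print(t,e)
print(robot.get_obs())
E
```

```text
pics
0.0188
top {'fx': 594.7206880297654, 'fy': 594.7206880297654, 'cx': 320.93614903833037, 'cy': 243.74094038357677, 'extrinsics': array([[-0.0245,  0.9984, -0.0515,  0.415 ],
       [-0.9996, -0.0239,  0.0131, -0.0203],
       [ 0.0118,  0.0518,  0.9986,  1.8779],
       [ 0.    ,  0.    ,  0.    ,  1.    ]])}
console 0.95 [0.5386 0.0719 0.0778]
console 0.38 [0.5328 0.074  0.0736]
knob_grip 0.57 [0.5382 0.1169 0.1036]
knob_grip 0.41 [0.537  0.1139 0.0974]
green_mark 0.86 [0.5363 0.0723 0.0786]
green_mark 0.3 [0.3345 0.4386 0.0246]
knob_seat 0.56 [0.537  0.0756 0.0773]
knob_seat 0.3 [0.5327 0.2277 0.047 ]
toggle 0.35 [0.5326 0.1156 0.0974]
pen_cup 0.68 [ 0.5895 -0.4868  0.057 ]
pen_cup 0.43 [0.5365 0.1169 0.1001]
mug 0.97 [ 0.5457 -0.1226  0.0079]
mug 0.29 [0.5361 0.0706 0.0761]
side {'fx': 434.0386191237535, 'fy': 434.0386191237535, 'cx': 313.93458507411066, 'cy': 249.60162491102432, 'extrinsics': array([[-0.9881,  0.102 , -0.1153,  0.3445],
       [-0.1527, -0.5527,  0.8193,  1.0217],
       [ 0.0199,  0.8271,  0.5617,  0.8313],
       [ 0.    ,  0.    ,  0.    ,  1.    ]])}
console 0.61 [0.5309 0.1241 0.0762]
knob_grip 0.56 [0.5318 0.1265 0.093 ]
green_mark 0.93 [0.5273 0.0841 0.0769]
knob_seat 0.66 [0.5332 0.0887 0.0758]
knob_seat 0.29 [0.533  0.1219 0.0739]
pen_cup 0.92 [ 0.5804 -0.4571  0.0649]
mug 0.84 [ 0.5425 -0.1149  0.0685]
mug 0.66 [0.5341 0.1268 0.0937]
{'time': 0.8, 'joint_positions': array([ 1.0129,  0.0872,  1.3707,  0.    ,  1.6836, -0.1031]), 'qvel': array([-0.0001, -0.0013, -0.0007, -0.0003,  0.0007,  0.0006]), 'joint_torque': array([ -0.0005, -33.9993, -30.258 ,   0.0716,   0.0234,  -0.    ]), 'tool_pos': array([0.2416, 0.4941, 0.2055]), 'ee_rot': array([-1.5708, -0.0001,  1.116 ]), 'wrist_force': array([-0.6665, -0.6868, -0.7222]), 'wrist_torque': array([ 0.0254, -0.0103, -0.0265]), 'width': 0.09388409223809213}
```

Run:
```python
import cv2
a=cv2.imread("pics/top0.png")
cv2.imwrite("pics/topc.png",cv2.resize(a[110:310,180:420],None,fx=3,fy=3,interpolation=cv2.INTER_CUBIC))
b=cv2.imread("pics/side0.png")
cv2.imwrite("pics/sidec.png",cv2.resize(b[180:380,120:360],None,fx=3,fy=3,interpolation=cv2.INTER_CUBIC))
```

```text
(no output)
```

View pics/top0.png

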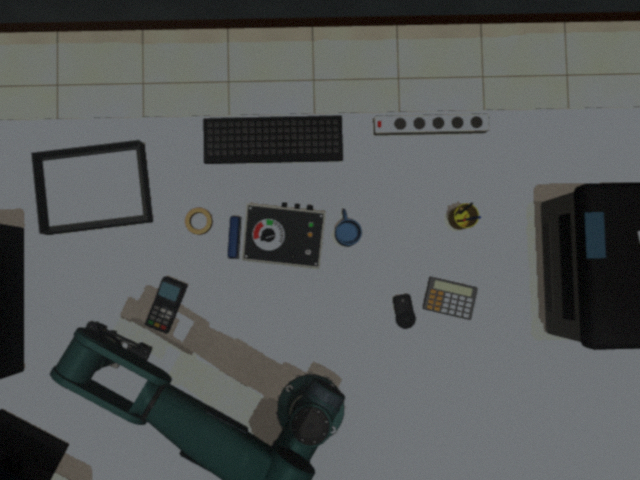

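View pics/side0.png

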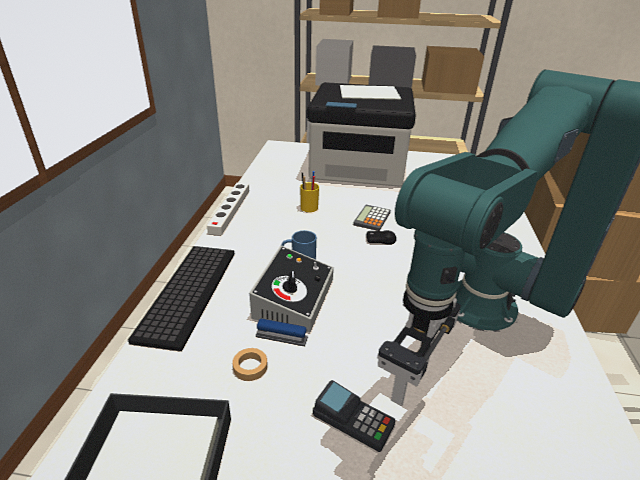

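View pics/topc.png

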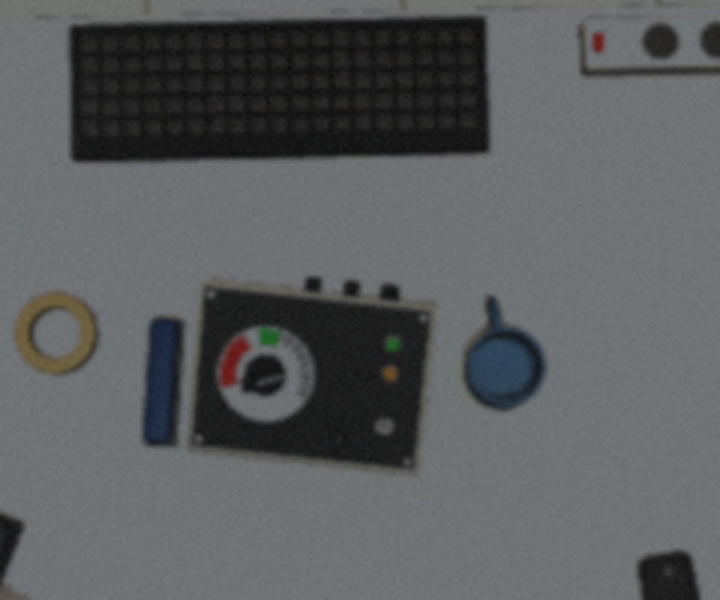

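View pics/sidec.png

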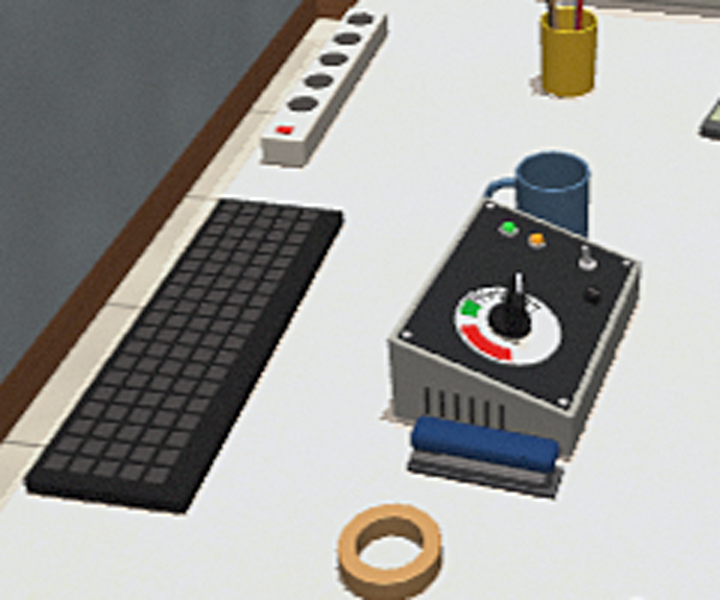

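The top view shows the console around px (285,235), its scale around (268,235) and the pointer towards the fast side at about 1.2 rad. The stapler is to its left and the mug to its right. Next I fit the pose.

```bash
cat > h.py <<'E'
import numpy as np,cv2
from scipy.spatial.transform import Rotation as Ro
from scipy.optimize import least_squares
np.set_printoptions(precision=4,suppress=True)
def proj(p,X):
    E=np.array(p["extrinsics"]);c=(np.atleast_2d(X)-E[:3,3])@E[:3,:3]
    return np.c_[p["cx"]+p["fx"]*c[:,0]/-c[:,2],p["cy"]-p["fy"]*c[:,1]/-c[:,2]]
def consR(yaw): return Ro.from_euler('z',yaw).as_matrix()
def seat(c,x,y):  # c=(X,Y,yaw), panel coords -> world
    z=0.0745+np.tan(0.26)*x
    return consR(c[2])@np.array([x,y,z])+[c[0],c[1],0]
def seatR(yaw): return consR(yaw)@Ro.from_euler('y',-0.26).as_matrix()
E
python3 - <<'E'
from bench import robot
from h import *
pt=robot.camera_params("top");ps=robot.camera_params("side")
tc=np.array([[207,282],[432,303],[192,448],[415,470]])/3+[180,110]
sc=np.array([[488,200],[640,265],[390,340],[573,412]])/3+[120,180]
# order: (back-left),(back-right),(front-left),(front-right)
L=np.array([[.085,.12],[.085,-.12],[-.085,.12],[-.085,-.12]])
def pts(c): return np.array([seat(c,*l) for l in L])
def f(c):
    return (proj(pt,pts(c))-tc).ravel()
r=least_squares(f,[.54,.07,-.09]);print(r.x,r.fun)
P=pts(r.x);print(proj(ps,P),sc)
# side order: top-left=(back-right),(front-right),(back-left),(front-left)
s2=sc[[2,0,3,1]]
g=lambda c:(proj(ps,pts(c))-s2).ravel()
r2=least_squares(g,r.x);print(r2.x,r2.fun)
b=least_squares(lambda c:np.r_[f(c),g(c)],r.x).x;print(b)
# scale centre & green: crop centres
S=np.array([[266,374],[269,337]])/3+[180,110]
Z=np.array([[508,326],[471,309]])/3+[120,180]
for s,z in zip(S,Z):
  q=least_squares(lambda q:np.r_[proj(pt,seat(b,*q))[0]-s,proj(ps,seat(b,*q))[0]-z],[0,.05]);print(q.x,q.fun,seat(b,*q.x))
E
```

```text
[ 0.5357  0.0681 -0.1241] [-2.3984 -1.0389  2.0673 -0.0372 -1.6055  0.3021  1.9545  0.7627]
[[248.157  291.77  ]
 [279.0831 243.7225]
 [310.1151 317.7073]
 [332.2985 265.4778]] [[282.6667 246.6667]
 [333.3333 268.3333]
 [250.     293.3333]
 [311.     317.3333]]
[ 0.5293  0.0736 -0.1389] [-0.4873 -0.3944 -1.233  -1.8822  0.4154  2.2908  1.3192 -1.2348]
[ 0.5326  0.0696 -0.1303]
[-0.0005  0.046 ] [-0.4111  0.4385 -0.1865 -0.641 ] [0.5381 0.1153 0.0744]
[0.0361 0.0455] [-0.1584  0.5889 -0.4217 -0.3919] [0.5742 0.1101 0.0841]
```

```bash
cat >> h.py <<'E'
def toolR(yaw,th):
    S=seatR(yaw); x=S@[np.sin(th),np.cos(th),0]; y=-S[:,2]
    return np.c_[x,y,np.cross(x,y)]
def rel(o,p,R):
    Rc=Ro.from_euler('xyz',o["ee_rot"]).as_matrix()
    print("t",o["time"],"shift cur frame",Rc.T@(p-o["tool_pos"]),"rotvec",Ro.from_matrix(Rc.T@R).as_rotvec(),"shift in goal frame",R.T@(p-o["tool_pos"]))
E
python3 - <<'E'
from bench import robot
from h import *
o=robot.get_obs()
R=toolR(-.13,1.2); s=np.array([.538,.115,.0745]); n=-R[:,1]
print(Ro.from_euler('xyz',o["ee_rot"]).as_matrix(),R)
p=s+n*.15
rel(o,p,R)
w=robot.camera_params("wrist");print(w)
E
```

```text
[[ 0.4393  0.0001 -0.8983]
 [ 0.8983  0.0001  0.4393]
 [ 0.0001 -1.      0.    ]] [[ 0.9401  0.2549 -0.2264]
 [ 0.2425 -0.0333  0.9696]
 [ 0.2396 -0.9664 -0.0932]]
t 0.8 shift cur frame [-0.2227 -0.014  -0.3962] rotvec [-0.1942  0.8701 -0.1853] shift in goal frame [ 0.1553  0.0648 -0.4225]
{'fx': 371.64829954431775, 'fy': 371.64829954431775, 'cx': 329.392608108048, 'cy': 238.69037107059603, 'extrinsics': array([[ 0.4388, -0.8698, -0.2255,  0.1759],
       [ 0.8986,  0.4252,  0.1087,  0.5251],
       [ 0.0014, -0.2503,  0.9682,  0.3854],
       [ 0.    ,  0.    ,  0.    ,  1.    ]])}
```

Call:
arm_command(series="-0.0243 0.109 -0.0232 0 0 0 0.06;-0.0243 0.109 -0.0232 0 0 0 0.06;-0.0243 0.109 -0.0232 0 0 0 0.06;-0.0243 0.109 -0.0232 0 0 0 0.06;-0.0243 0.109 -0.0232 0 0 0 0.06;-0.0243 0.109 -0.0232 0 0 0 0.06;-0.0243 0.109 -0.0232 0 0 0 0.06;-0.0243 0.109 -0.0232 0 0 0 0.06")

```text
time: 1.6
tool_pos: [0.2429, 0.4936, 0.2064]
ee_rot: [-1.663, -0.254, 0.212]
wrist_force: [-0.1, -0.2, -0.0]
width: 0.0602
```

Run:
```python
from bench import robot
from h import *
o=robot.get_obs()
R=toolR(-.13,1.2); s=np.array([.538,.115,.0745]); n=-R[:,1]
rel(o,s+n*.15,R)
```

```text
t 1.6 shift cur frame [ 0.1704  0.0691 -0.4146] rotvec [ 0.0062 -0.0405  0.0081] shift in goal frame [ 0.154   0.0653 -0.4216]
```

Call:
arm_command(series="0.0006 -0.004 0.0008 0.017 0.0069 -0.0415 0.06;0.0006 -0.004 0.0008 0.0168 0.0069 -0.0415 0.06;0.0006 -0.004 0.0008 0.0166 0.0069 -0.0415 0.06;0.0006 -0.004 0.0008 0.0165 0.0068 -0.0415 0.06;0.0006 -0.004 0.0008 0.0163 0.0068 -0.0418 0.06;0.0006 -0.004 0.0008 0.0162 0.0067 -0.042 0.06;0.0006 -0.004 0.0008 0.016 0.0067 -0.042 0.06;0.0006 -0.004 0.0008 0.0158 0.0066 -0.042 0.06;0.0006 -0.004 0.0008 0.0156 0.0066 -0.042 0.06;0.0006 -0.004 0.0008 0.0155 0.0066 -0.042 0.06;0 0 0 0 0 0 0.06")

```text
time: 2.7
tool_pos: [0.5071, 0.1099, 0.2196]
ee_rot: [-1.668, -0.246, 0.263]
wrist_force: [-0.7, 0.2, -0.1]
width: 0.0603
```

Run:
```python
from bench import robot
from h import *
o=robot.get_obs()
R=toolR(-.13,1.2); s=np.array([.538,.115,.0745]); n=-R[:,1]
rel(o,s+n*.15,R); print(o["joint_positions"])
w=robot.camera_params("wrist")
im=robot.snapshot("wrist");cv2.imwrite("pics/w1.png",im)
np.save("w1.npy",np.array(w["extrinsics"]))
E=np.array(w["extrinsics"])
for t in ["knob_grip","green_mark","knob_seat","toggle"]:
    for d in robot.spot_in("wrist",t)[:2]:
        print(t,d["score"],(E@np.r_[d["centre"],1])[:3])
```

```text
t 2.7 shift cur frame [-0.0044 -0.0021  0.0115] rotvec [-0.0009  0.0094  0.005 ] shift in goal frame [-0.0045 -0.0021  0.0115]
[ 0.1515 -0.1766  1.6204 -0.0706  1.443  -0.0989]
green_mark 0.79 [0.5354 0.0982 0.0807]
green_mark 0.28 [0.5301 0.2233 0.0429]
knob_seat 0.82 [0.5266 0.0973 0.0818]
```

View pics/w1.png

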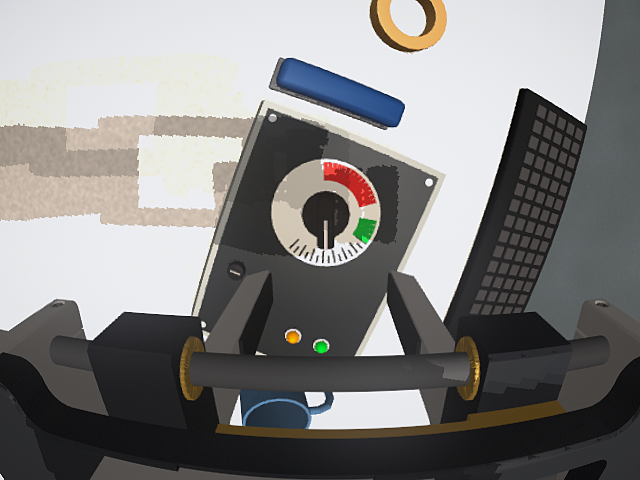

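Run:
```python
import cv2
a=cv2.imread("pics/w1.png")
cv2.imwrite("pics/w1c.png",cv2.resize(a[150:280,260:390],None,fx=4.6,fy=4.6,interpolation=cv2.INTER_CUBIC))
```

```text
(no output)
```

View pics/w1c.png

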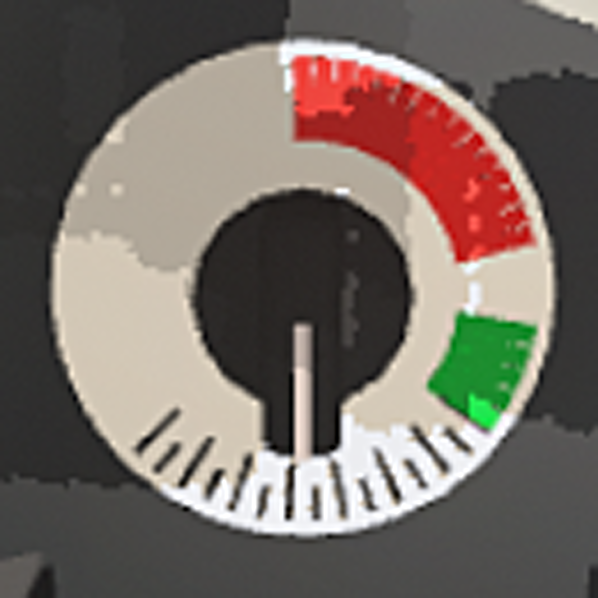

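```bash
cat >> h.py <<'E'
def wproj(w,E,X):
    c=(np.atleast_2d(X)-E[:3,3])@E[:3,:3]; x,y,z=c[:,0],-c[:,1],-c[:,2]
    r=np.hypot(x,y); a=np.arctan2(r,z)
    return np.c_[w["cx"]+w["fx"]*a*x/r,w["cy"]+w["fy"]*a*y/r]
def wray(w,E,px):
    d=(np.asarray(px,float)-[w["cx"],w["cy"]])/w["fx"]; a=np.hypot(*d)
    v=np.array([d[0]/a*np.sin(a),-d[1]/a*np.sin(a),-np.cos(a)]); return E[:3,:3]@v
def onpanel(w,E,px,c,h=0.):
    S=seatR(c[2]); o=seat(c,0,0)+S[:,2]*h; v=wray(w,E,px)
    t=(o-E[:3,3])@S[:,2]/(v@S[:,2]); return E[:3,3]+t*v
E
python3 - <<'E'
from bench import robot
from h import *
w=robot.camera_params("wrist");E=np.load("w1.npy")
C=lambda q:np.array([260,150])+np.array(q)/4.6
c=[.5326,.0696,-.1303]
print("corners",[onpanel(w,E,p,c) for p in [(262,100),(445,176)]],seat(c,-.085,.12),seat(c,.085,.12))
k=onpanel(w,E,C((302,288)),c);print("centre",k)
S=seatR(c[2])
for q in [(458,312),(537,323),(428,388),(490,430),(458,262),(535,245),(302,35),(302,537),(52,288),(555,288)]:
    v=S.T@(onpanel(w,E,C(q),c)-k);print(q,v[:2],"r",np.hypot(*v[:2]),"ang cw",-np.arctan2(v[1],v[0]))
for q in [(302,325),(302,365)]:
    v=S.T@(onpanel(w,E,C(q),c,.0455)-k);print(q,v,-np.arctan2(v[1],v[0]))
E
```

```text
corners [array([0.4632, 0.1996, 0.0517]), array([0.6332, 0.1763, 0.0974])] [0.4639 0.1996 0.0519] [0.6325 0.1775 0.0971]
centre [0.5394 0.1154 0.0747]
(458, 312) [0.0301 0.0069] r 0.030925221014760234 ang cw -0.22590418338812376
(537, 323) [0.0455 0.0107] r 0.04676477966688417 ang cw -0.23186392104818881
(428, 388) [ 0.0306 -0.0094] r 0.03197966062644386 ang cw 0.29885783600546356
(490, 430) [ 0.0454 -0.0128] r 0.047187791899328126 ang cw 0.2740125234217281
(458, 262) [0.0263 0.0161] r 0.03082935183057286 ang cw -0.5492243462522443
(535, 245) [0.039  0.0249] r 0.04626234926941837 ang cw -0.5679573644907726
(302, 35) [-0.0182  0.0457] r 0.049192458088598554 ang cw -1.9498679322261931
(302, 537) [ 0.0189 -0.0475] r 0.051091988006073674 ang cw 1.192694686641195
(52, 288) [-0.0457 -0.018 ] r 0.04909522055177633 ang cw 2.7660214123727993
(555, 288) [0.046  0.0185] r 0.04963574059841852 ang cw -0.3825767908119734
(302, 325) [-0.0006  0.0019  0.0455] -1.8602874485352798
(302, 365) [ 0.002  -0.0045  0.0455] 1.1569791442596506
```

Run:
```python
from bench import robot
from h import *
w=robot.camera_params("wrist");E=np.load("w1.npy")
s=np.array([.5399,.1145,.0749]);S=seatR(-.137)
for th in (1.14,1.18,1.22):
    P=[s+S@[r*np.cos(th),-r*np.sin(th),h] for r,h in [(0.003,.0455),(.021,.0455),(.021,.0125)]]
    print(th,((wproj(w,E,P)-[260,150])*4.6))
o=robot.get_obs();R=toolR(-.137,1.18)
rel(o,s+S[:,2]*(.0365-.0188+.05),R);print(o["width"])
```

```text
1.14 [[303.8483 359.136 ]
 [308.654  461.1938]
 [308.5412 413.2711]]
1.18 [[303.1401 359.1535]
 [303.7719 461.3132]
 [304.1367 413.3794]]
1.22 [[302.4318 359.1434]
 [298.8888 461.2446]
 [299.7313 413.3171]]
t 2.95 shift cur frame [-0.0019  0.0812  0.0035] rotvec [-0.0073  0.0051  0.0062] shift in goal frame [-0.0014  0.0811  0.0041]
0.06024164196600973
```

Call:
arm_command(series="-0.004 0.002 0.003 -0.001 0.016 0.002 0.05;-0.003 0.001 0.003 -0.0007 0.016 0.001 0.05;0 0.001 0 0 0.016 0.0005 0.05;0 0 0 0 0.016 0.0005 0.05;0 0 0 0 0.016 0 0.05;0 0 0 0 0 0 0.05")

```text
time: 3.55
tool_pos: [0.5179, 0.1267, 0.1334]
ee_rot: [-1.671, -0.237, 0.283]
wrist_force: [0.7, -0.7, -0.2]
width: 0.0501
```

Run:
```python
from bench import robot
from h import *
s=np.array([.5399,.1145,.0749]);S=seatR(-.137)
o=robot.get_obs();R=toolR(-.137,1.19)
rel(o,s+S[:,2]*(.0365-.0188),R);print(o["width"])
w=robot.camera_params("wrist");E=np.array(w["extrinsics"])
im=robot.snapshot("wrist");cv2.imwrite("pics/w2.png",im)
th=1.19
print(wproj(w,E,[s+S@[r*np.cos(th),-r*np.sin(th),h] for r,h in [(0.0,.0455),(.021,.0455),(-.021,.0455),(.021,.0125)]]))
```

```text
t 3.55 shift cur frame [ 0.0035  0.0448 -0.0116] rotvec [-0.005   0.0265 -0.0018] shift in goal frame [ 0.0037  0.0448 -0.0113]
0.05013749869494567
[[336.1737 293.6196]
 [334.9934 326.0019]
 [337.3964 258.7126]
 [334.3518 303.474 ]]
```

View pics/w2.png

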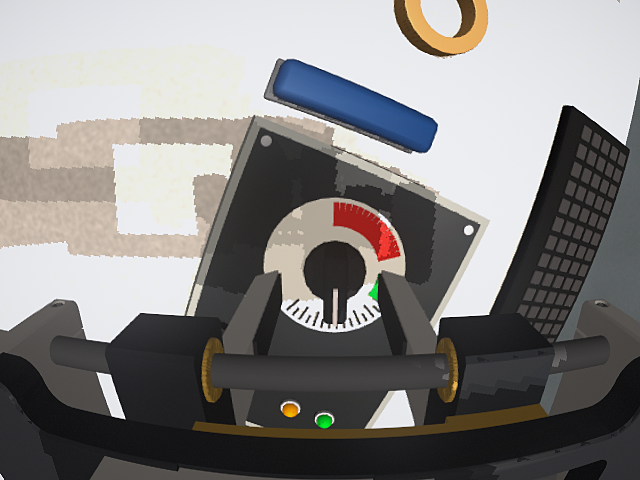

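Projected bar and picture agree (white line at column 336). I correct sideways, then descend.

Call:
arm_command(series="-0.002 0.013 -0.001 0.002 0.004 0.006 0.05;-0.002 0.013 -0.001 0.002 0.004 0.006 0.05;0 0 0 0 0.004 0 0.05;0 0 0 0 0 0 0.05")

```text
time: 4.0
tool_pos: [0.5227, 0.1429, 0.1246]
ee_rot: [-1.668, -0.248, 0.258]
wrist_force: [-0.4, 0.2, 1.1]
width: 0.05
```

```bash
cat > go.py <<'E'
from bench import robot
from h import *
import sys
s=np.array([.5399,.1145,.0749]);S=seatR(-.137)
th=float(sys.argv[1]);up=float(sys.argv[2])
o=robot.get_obs();R=toolR(-.137,th)
rel(o,s+S[:,2]*(.0365-.0188+up),R)
Rc=Ro.from_euler('xyz',o["ee_rot"]).as_matrix()
g=o["tool_pos"]-Rc[:,1]*.0188
print("grasp pt in seat",S.T@(g-s),"ang",np.arctan2((S.T@Rc[:,0])[0],(S.T@Rc[:,0])[1]),"F seat",S.T@o["wrist_force"],"M seat",S.T@o["wrist_torque"],"w",o["width"])
E
python3 go.py 1.19 0
```

```text
t 4.0 shift cur frame [-0.003   0.0356 -0.0267] rotvec [-0.002   0.0014  0.007 ] shift in goal frame [-0.0027  0.0357 -0.0267]
grasp pt in seat [-0.0075  0.0257  0.0722] ang 1.1886486169241444 F seat [-0.1247  0.0983  1.1873] M seat [-0.0779  0.1218  0.0385] w 0.050047190265075155
```

I had the z sign wrong in that correction (harmless, still 40 mm clear). Correcting.

Call:
arm_command(series="0 0 0.003 -0.001 0 -0.009 0.05;0 0 0.002 -0.001 0 -0.009 0.05;0 0 0.001 0 0 -0.006 0.05;0 0 0 0 0 0 0.05;0 0 0 0 0 0 0.05")

```text
time: 4.5
tool_pos: [0.5277, 0.1161, 0.1286]
ee_rot: [-1.669, -0.245, 0.256]
wrist_force: [0.6, 0.9, 0.7]
width: 0.0498
```

```bash
python3 go.py 1.19 0
```

```text
t 4.5 shift cur frame [-0.0019  0.0374  0.0008] rotvec [-0.0007 -0.0003  0.0037] shift in goal frame [-0.0018  0.0374  0.0008]
grasp pt in seat [ 0.0019 -0.0002  0.0739] ang 1.1903047606595427 F seat [0.6793 0.9498 0.5489] M seat [-0.0875  0.0951  0.029 ] w 0.04983523632757305
```

Call:
arm_command(series="0 0 0.002 -0.001 0.009 0.0004 0.05;0 0 0.001 -0.0005 0.009 0.0002 0.05;0 0 0 0 0.008 0 0.05;0 0 0 0 0.004 0 0.05;0 0 0 0 0 0 0.05;0 0 0 0 0 0 0.05")

```text
time: 5.1
tool_pos: [0.5335, 0.1153, 0.0948]
ee_rot: [-1.668, -0.239, 0.256]
wrist_force: [0.5, -0.6, 0.2]
width: 0.05
```

```bash
python3 go.py 1.19 0
```

```text
t 5.1 shift cur frame [ 0.0011  0.0032 -0.0004] rotvec [-0.0014  0.0001 -0.0025] shift in goal frame [ 0.0011  0.0032 -0.0004]
grasp pt in seat [-0.0011 -0.0001  0.0397] ang 1.1898796022833433 F seat [ 0.6525 -0.5652  0.0739] M seat [-0.11    0.1189  0.0125] w 0.050031881217005025
```

Call:
arm_command(series="0 0 -0.001 0.0008 0.0028 -0.0003 0.05;0 0 0 0 0 0 0.03;0 0 0 0 0 0 0.022;0 0 0 0 0 0 0.018")

```text
time: 5.5
tool_pos: [0.5356, 0.1154, 0.093]
ee_rot: [-1.668, -0.241, 0.256]
wrist_force: [0.3, 0.6, -0.3]
width: 0.0295
```

```bash
python3 go.py 1.19 0
python3 - <<'E'
from bench import robot
from h import *
im=robot.snapshot("wrist");cv2.imwrite("pics/w3.png",im)
E
```

```text
t 5.5 shift cur frame [-0.0005  0.0009 -0.0001] rotvec [-0.0013  0.0004  0.0002] shift in goal frame [-0.0005  0.0009 -0.0001]
grasp pt in seat [0.0005 0.0003 0.0374] ang 1.189609448419785 F seat [ 0.1181  0.6167 -0.2991] M seat [-0.0339  0.1928 -0.0396] w 0.029526121825192188
```

View pics/w3.png

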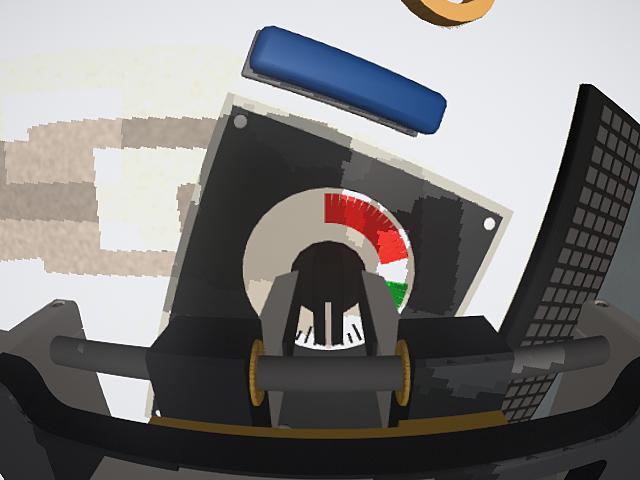

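Call:
arm_command(series="0 0 0 0 0 0 0;0 0 0 0 0 0 0;0 0 0 0 0 0 0;0 0 0 0 0 0 0;0 0 0 0 0 0 0;0 0 0 0 0 0 0")

```text
time: 6.15
tool_pos: [0.535, 0.1152, 0.0932]
ee_rot: [-1.668, -0.24, 0.256]
wrist_force: [-1.1, -0.7, -0.7]
width: 0.0138
```

```bash
python3 go.py 1.19 0
```

```text
t 6.15 shift cur frame [ 0.0001  0.0012 -0.0001] rotvec [-0.0013  0.0004 -0.0009] shift in goal frame [ 0.0001  0.0012 -0.0001]
grasp pt in seat [-0.0001  0.      0.0377] ang 1.1895896509773656 F seat [-1.1358 -0.8446 -0.45  ] M seat [-0.1378  0.3096  0.0529] w 0.013821190860699613
```

Call:
arm_command(series="0 -0.04 0 0 0 0 0;0 -0.07 0 0 0 0 0;0 -0.07 0 0 0 0 0;0 -0.07 0 0 0 0 0;0 -0.07 0 0 0 0 0;0 0 0 0 0 0 0")

```text
time: 6.75
tool_pos: [0.5352, 0.1154, 0.0932]
ee_rot: [-1.741, -0.196, 0.592]
wrist_force: [-0.9, 0.1, -0.1]
width: 0.0138
```

```bash
python3 go.py 0.9 0
```

```text
t 6.75 shift cur frame [-0.0002  0.0012 -0.0001] rotvec [-0.0017  0.0417  0.0002] shift in goal frame [-0.0002  0.0012 -0.0001]
grasp pt in seat [0.0001 0.0002 0.0377] ang 0.8583427861437888 F seat [-0.8439 -0.029   0.1698] M seat [-0.1119  0.319   0.0553] w 0.013759981284540588
```

Call:
arm_command(series="0 -0.05 0 0 0 0 0;0 -0.08 0 0 0 0 0;0 -0.08 0 0 0 0 0;0 -0.08 0 0 0 0 0;0 -0.08 0 0 0 0 0;0 -0.08 0 0 0 0 0;0 -0.05 0 0 0 0 0;0 0 0 0 0 0 0")

```text
time: 7.55
tool_pos: [0.5355, 0.1157, 0.0933]
ee_rot: [-1.814, -0.091, 1.093]
wrist_force: [-0.3, -0.0, 0.8]
width: 0.0136
```

```bash
python3 go.py 0.3 0
```

```text
t 7.55 shift cur frame [-0.0007  0.0012  0.0001] rotvec [-0.0014 -0.0526  0.002 ] shift in goal frame [-0.0007  0.0012  0.0002]
grasp pt in seat [0.0004 0.0006 0.0377] ang 0.35260736293688216 F seat [-0.054  -0.0714  0.8914] M seat [-0.0368  0.2478  0.0709] w 0.013592267249500576
```

Call:
arm_command(series="0 0 0 0 -0.0005 0 0;0 0 0 0 -0.0005 0 0")

```text
time: 7.75
tool_pos: [0.5354, 0.1157, 0.0935]
ee_rot: [-1.814, -0.092, 1.09]
wrist_force: [1.6, -0.2, -2.1]
width: 0.0136
```

```bash
python3 go.py 0.3 0
python3 - <<'E'
from bench import robot
from h import *
im=robot.snapshot("wrist");cv2.imwrite("pics/w4.png",im)
E
```

```text
t 7.75 shift cur frame [-0.0007  0.0014  0.0001] rotvec [-0.0012 -0.0556  0.002 ] shift in goal frame [-0.0007  0.0014  0.0001]
grasp pt in seat [0.0003 0.0005 0.0379] ang 0.35562802937286186 F seat [ 0.9591  0.0437 -2.4751] M seat [0.0204 0.029  0.015 ] w 0.013625641627055984
```

View pics/w4.png

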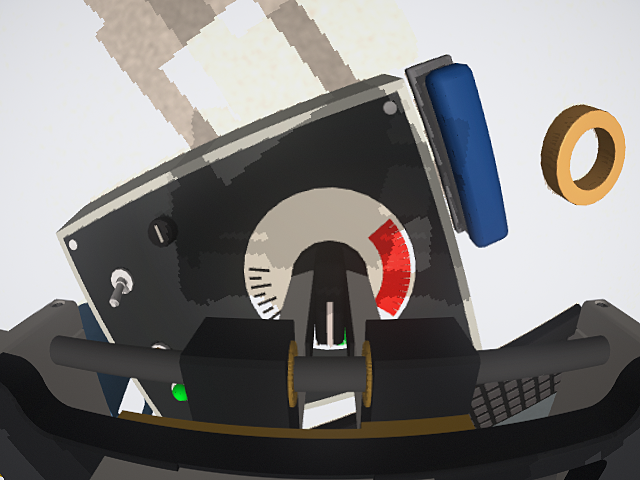

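The knob turned with the fingers, and the pointer (column 330) is just short of the green at column 345. Now a light pull to find the plate.

Call:
arm_command(series="0 0 0 0 -0.0007 0 0;0 0 0 0 -0.0007 0 0")

```text
time: 8.0
tool_pos: [0.5352, 0.1158, 0.0944]
ee_rot: [-1.814, -0.092, 1.089]
wrist_force: [1.8, 0.5, -2.9]
width: 0.0135
```

```bash
python3 go.py 0.3 0
```

```text
t 8.0 shift cur frame [-0.0007  0.0024  0.0001] rotvec [-0.0013 -0.0564  0.002 ] shift in goal frame [-0.0007  0.0024  0.0002]
grasp pt in seat [0.0004 0.0006 0.0389] ang 0.35641489380396113 F seat [ 0.8978  0.7618 -3.2472] M seat [ 0.0197 -0.1135 -0.0103] w 0.01347650083378405
```

Call:
arm_command(series="0 0 0 0 -0.0006 0 0")

```text
time: 8.1
tool_pos: [0.5351, 0.1157, 0.0946]
ee_rot: [-1.814, -0.092, 1.089]
wrist_force: [4.7, -0.3, -6.5]
width: 0.014
```

```bash
python3 go.py 0.3 0
```

```text
t 8.1 shift cur frame [-0.0007  0.0026  0.0001] rotvec [-0.0013 -0.0566  0.002 ] shift in goal frame [-0.0006  0.0026  0.0001]
grasp pt in seat [0.0003 0.0005 0.0391] ang 0.3566184456626158 F seat [ 2.8089  0.3596 -7.5202] M seat [ 0.1292 -0.3587  0.0557] w 0.01396302973775175
```

Call:
arm_command(series="0 -0.015 0 0 -0.0005 0 0;0 -0.015 0 0 -0.0005 0 0;0 -0.015 0 0 -0.0005 0 0")

```text
time: 8.4
tool_pos: [0.5351, 0.1157, 0.0946]
ee_rot: [-1.818, -0.081, 1.135]
wrist_force: [4.8, 0.0, -7.3]
width: 0.0137
```

```bash
python3 go.py 0.3 0
```

```text
t 8.4 shift cur frame [-0.0007  0.0026  0.0001] rotvec [-0.0013 -0.0096  0.0023] shift in goal frame [-0.0006  0.0026  0.0001]
grasp pt in seat [0.0003 0.0005 0.0391] ang 0.30964163345437207 F seat [ 2.7116  0.6749 -8.3023] M seat [ 0.1441 -0.4377 -0.1521] w 0.013703059437730281
```

Call:
arm_command(series="0 -0.015 0 0 -0.0005 0 0;0 -0.015 0 0 -0.0005 0 0;0 -0.015 0 0 -0.0005 0 0")

```text
time: 8.7
tool_pos: [0.5351, 0.1158, 0.0947]
ee_rot: [-1.821, -0.069, 1.181]
wrist_force: [6.1, 0.4, -6.9]
width: 0.0136
```

```bash
python3 go.py 0.3 0
```

```text
t 8.7 shift cur frame [-0.0007  0.0027  0.0002] rotvec [-0.0014  0.0383  0.0027] shift in goal frame [-0.0007  0.0027  0.0001]
grasp pt in seat [0.0003 0.0006 0.0392] ang 0.2617183650027926 F seat [ 4.0149  1.211  -8.167 ] M seat [ 0.2133 -0.4753 -0.1075] w 0.013631151623217076
```

Call:
arm_command(series="0 -0.015 0 0 -0.0005 0 0;0 -0.015 0 0 -0.0005 0 0;0 -0.015 0 0 -0.0005 0 0")

```text
time: 9.0
tool_pos: [0.5351, 0.1158, 0.0948]
ee_rot: [-1.824, -0.058, 1.228]
wrist_force: [5.3, 0.4, -7.0]
width: 0.0141
```

```bash
python3 go.py 0.2 0
```

```text
t 9.0 shift cur frame [-0.0007  0.0028  0.0002] rotvec [-0.0013 -0.0138  0.0031] shift in goal frame [-0.0007  0.0028  0.0002]
grasp pt in seat [0.0003 0.0006 0.0393] ang 0.21376380448895196 F seat [ 3.2315  1.0976 -8.1074] M seat [ 0.2068 -0.4214 -0.0974] w 0.014109117304332267
```

Call:
arm_command(series="0 -0.015 0 0 -0.0005 0 0;0 -0.015 0 0 -0.0005 0 0;0 -0.015 0 0 -0.0005 0 0")

```text
time: 9.3
tool_pos: [0.5348, 0.116, 0.096]
ee_rot: [-1.826, -0.046, 1.275]
wrist_force: [1.5, -0.4, -1.9]
width: 0.0141
```

```bash
python3 go.py 0.2 0
```

```text
t 9.3 shift cur frame [-0.0008  0.004   0.0002] rotvec [-0.0015  0.0348  0.0033] shift in goal frame [-0.0008  0.004   0.0002]
grasp pt in seat [0.0004 0.0007 0.0405] ang 0.16523371739378223 F seat [ 0.9795 -0.2244 -2.274 ] M seat [ 0.0754  0.0255 -0.0561] w 0.014114509613143585
```

It gave outward at about 0.17 rad and the force dropped: the slot is found. Now a straight pull.

Call:
arm_command(series="0 0 0 0 -0.001 0 0;0 0 0 0 -0.001 0 0")

```text
time: 9.5
tool_pos: [0.534, 0.1161, 0.099]
ee_rot: [-1.826, -0.045, 1.276]
wrist_force: [1.6, 0.8, -2.7]
width: 0.014
```

```bash
python3 go.py 0.165 0
```

```text
t 9.5 shift cur frame [-0.0008  0.0071  0.0002] rotvec [-0.0015  0.0006  0.0033] shift in goal frame [-0.0008  0.0071  0.0002]
grasp pt in seat [0.0004 0.0007 0.0436] ang 0.16444145805674484 F seat [ 0.7685  1.0596 -2.9897] M seat [ 0.0682 -0.0319 -0.0632] w 0.013959589627972216
```

Call:
arm_command(series="0 0 0 0 -0.001 0 0;0 0 0 0 -0.001 0 0")

```text
time: 9.7
tool_pos: [0.5333, 0.1162, 0.1017]
ee_rot: [-1.826, -0.045, 1.276]
wrist_force: [1.9, -0.1, -2.7]
width: 0.0142
```

```bash
python3 go.py 0.165 0
```

```text
t 9.7 shift cur frame [-0.0008  0.0099  0.0002] rotvec [-0.0013  0.0008  0.0033] shift in goal frame [-0.0008  0.0099  0.0002]
grasp pt in seat [0.0004 0.0007 0.0464] ang 0.16424982444808936 F seat [ 1.0993  0.1819 -3.0516] M seat [ 0.0693 -0.0128 -0.0359] w 0.014151500431642568
```

Call:
arm_command(series="0 0 0 0 -0.0007 0 0;0 0 0 0 -0.0006 0 0;0 0 0 0 -0.0006 0 0")

```text
time: 10.0
tool_pos: [0.5329, 0.1162, 0.1031]
ee_rot: [-1.827, -0.045, 1.276]
wrist_force: [5.6, -0.5, -9.2]
width: 0.0139
```

```bash
python3 go.py 0.165 0
```

```text
t 10.0 shift cur frame [-0.0008  0.0114  0.0002] rotvec [-0.001   0.0008  0.0034] shift in goal frame [-0.0008  0.0114  0.0002]
grasp pt in seat [0.0003 0.0007 0.0479] ang 0.16418626563942101 F seat [  3.0437   0.2938 -10.3068] M seat [ 0.1832 -0.4802 -0.0388] w 0.013929264726501918
```

Call:
arm_command(series="0 0 0 0 -0.0008 0 0;0 0 0 0 -0.0008 0 0")

```text
time: 10.2
tool_pos: [0.5329, 0.1162, 0.1031]
ee_rot: [-1.827, -0.045, 1.276]
wrist_force: [4.9, 0.2, -7.2]
width: 0.0136
```

```bash
python3 go.py 0.165 0
```

```text
t 10.2 shift cur frame [-0.0008  0.0114  0.0002] rotvec [-0.0008  0.0008  0.0035] shift in goal frame [-0.0008  0.0114  0.0002]
grasp pt in seat [0.0003 0.0007 0.0479] ang 0.16423145094249547 F seat [ 2.8105  0.8963 -8.1608] M seat [ 0.1648 -0.5231 -0.1213] w 0.013641649553406956
```

It is on the end stop: no travel under 8 to 10 N. I relax, open, then retreat along the axis.

Call:
arm_command(series="0 0 0 0 0 0 0;0 0 0 0 0 0 0;0 0 0 0 0 0 0.03;0 0 0 0 0 0 0.045;0 0 0 0 0 0 0.05;0 0 0 0 0 0 0.05")

```text
time: 10.8
tool_pos: [0.5332, 0.1164, 0.1058]
ee_rot: [-1.828, -0.046, 1.276]
wrist_force: [-0.8, -0.1, -0.5]
width: 0.0424
```

```bash
python3 go.py 0.165 0
```

```text
t 10.8 shift cur frame [-0.0012  0.0139  0.0011] rotvec [0.0008 0.0009 0.0043] shift in goal frame [-0.0012  0.0139  0.0011]
grasp pt in seat [0.0013 0.0009 0.0504] ang 0.16410698942787913 F seat [-0.8496 -0.1906 -0.2556] M seat [-0.0259  0.1101 -0.0051] w 0.042367753917348164
```

Call:
arm_command(series="0 0 0 0 -0.006 0 0.05;0 0 0 0 -0.012 0 0.05;0 0 0 0 -0.02 0 0.05;0 0 0 0 -0.025 0 0.05;0 0 0 0 -0.025 0 0.05;0 0 0 0 -0.02 0 0.05;0 0 0 0 0 0 0.05;0 0 0 0 0 0 0.05")

```text
time: 11.6
tool_pos: [0.5036, 0.1202, 0.2205]
ee_rot: [-1.833, -0.049, 1.277]
wrist_force: [-0.1, 0.4, 0.5]
width: 0.05
```

```bash
python3 go.py 0.165 0
python3 - <<'E'
from bench import robot
from h import *
w=robot.camera_params("wrist");E=np.array(w["extrinsics"])
im=robot.snapshot("wrist");cv2.imwrite("pics/w5.png",im)
b=robot.snapshot("side");cv2.imwrite("pics/s5.png",cv2.resize(b[180:380,120:360],None,fx=3,fy=3,interpolation=cv2.INTER_CUBIC))
s=np.array([.5399,.1145,.0749]);S=seatR(-.137);th=.165
for d in (0,.01):
  print(d,wproj(w,E,[s+S@[r*np.cos(th),-r*np.sin(th),h+d] for r,h in [(0.0,.0455),(.021,.0455),(.021,.0125),(-.021,.0455)]]))
E
```

```text
t 11.6 shift cur frame [-0.0019  0.1324  0.0025] rotvec [0.0052 0.0008 0.0068] shift in goal frame [-0.001   0.1324  0.0018]
grasp pt in seat [0.0019 0.0006 0.1689] ang 0.1641852447900303 F seat [-0.0184  0.3667  0.4802] M seat [ 0.0194  0.1127 -0.0341] w 0.04999716620365522
0 [[327.9771 234.5479]
 [327.9794 259.8841]
 [327.8164 248.373 ]
 [327.9793 208.3106]]
0.01 [[328.0341 237.7559]
 [328.0361 263.8661]
 [327.8623 251.6222]
 [328.0369 210.6514]]
```

View pics/w5.png

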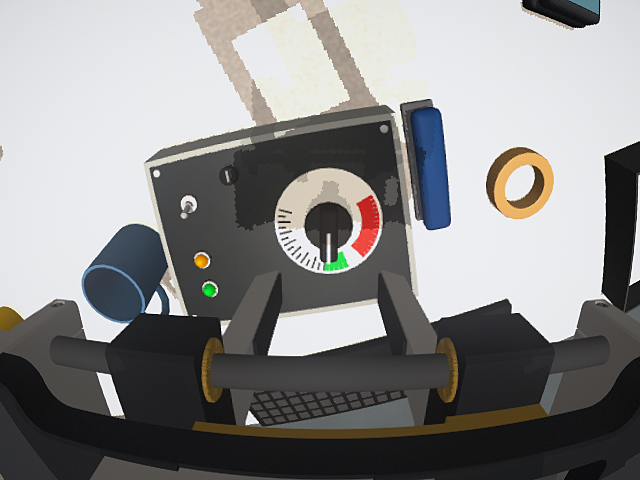

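View pics/s5.png

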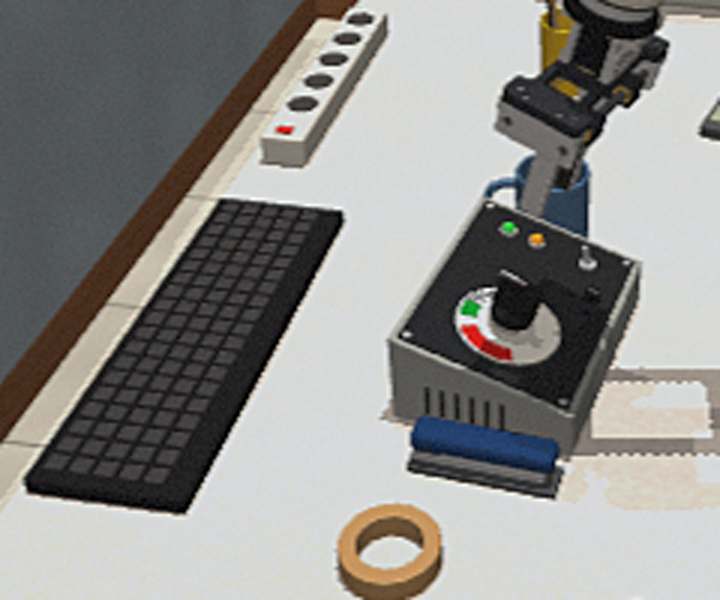

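Run:
```python
import cv2
a=cv2.imread("pics/w5.png")
cv2.imwrite("pics/w5c.png",cv2.resize(a[190:280,285:375],None,fx=6,fy=6,interpolation=cv2.INTER_CUBIC))
```

```text
(no output)
```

View pics/w5c.png

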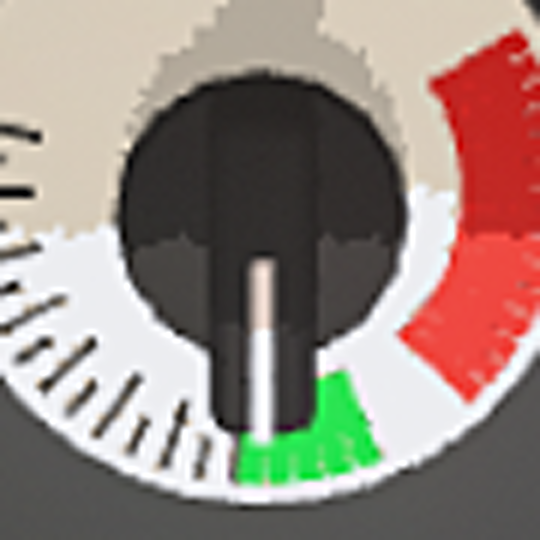

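The line's end is at row 263.3. I expect 263.9 for 10 mm out and 259.9 for pushed in, so the knob is out, and the pointer is in the green. Handing in.

```bash
python3 -c "
from bench import robot
print(robot.close_job())"
```

```text
the job is handed in; nothing more can be done
None
```

The speed knob is back in the green band, drawn fully out onto its end stop, and released. The job was handed in at about 12 s of the 42 s.

- **Turning:** I gripped the bar and turned the knob from about 1.19 rad down to 0.36 rad. From there I pulled lightly outward, with about 8 N at the wrist and the key on the plate, and turned on slowly. The knob gave outward at about 0.17 rad, so I stopped turning and drew it straight out.
- **Drawing out:** It travelled about 10.2 mm by the arm's measurement. At the end it did not move further under 8 to 10 N.
- **Last checks:** After I let go, the wrist picture shows the pointer inside the green. Its end is at row 263.3, against 263.9 expected for 10 mm out and 259.9 for pushed in. The toggle and the things on the desk that the last pictures show look unmoved. The forces on the arm were close to zero.
- **What went wrong:** I made one sideways correction with the wrong sign, well above the knob and touching nothing. The arm also overshot small moves by a few mm, or drew back about 2.5 mm when the fingers opened. The locking itself could only be judged by travel, the stop and the picture.

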